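Set and lock the length stop of a cheese portioning board

ROBOT

A 6-joint arm with a two-finger parallel gripper is mounted at the origin on the work surface. World frame = base frame: x ahead of the robot, y to its left, z up, the work surface at z = 0. Lengths are in m, angles in rad, forces in N, time in s.
With the tool pointing down it reaches from about 0.375 to 0.9 m from the base axis. Payload 3.1 kg.
Tool frame: the origin (TCP) lies between the finger pads; the fingertips stand 25 mm ahead of it and the grasp point (between the pads) lies 6 mm ahead of it; z points along the fingers, y is the line along which they close (so a half turn about z gives the same grasp; the last joint's range is limited). The gripper opens to 85 mm and grips with 20 to 120 N. Pads are 22 mm wide; open, the fingers measure 114 mm over their backs; the gripper's body (76 mm by 85 mm) begins 54 mm behind the grasp point. The pads swing forward as they close: fully open they stand 13 mm farther back than shut.
Start: joints at [-1.476, 0.527, 1.433, -0, 1.181, -0.178], TCP at [0.168, -0.602, 0.256] pointing down, gripper open.
Joint ranges: [-3.08, 3.08], [-0.75, 2.2], [0.22, 2.44], [-1.43, 4.57], [0, 2.65], [-2.85, 2.85]. Speed limits (rad/s): [2.79, 2.79, 3.14, 3.14, 3.14, 3.14].

INTERFACE

Orientations are given as a rotation vector (axis times angle).
In Python, from bench import r gives the robot as it stands. The module is installed in compiled form; this text tells all that it offers.
- The arm moves only by the tool apply_moves, never from a script. Its argument "targets" is a list that holds one entry, the list of rows, each a list of 7 numbers: the shift along the tool's x, y, z in mm, then the turn, a rotation vector about the tool's x, y, z in degrees, then the closure, from 0 (fully open) to 1 (shut). In form: [[[dx, dy, dz, rx, ry, rz, gripper], ...]]. A call has 1 to 20 rows; each row shifts and turns the commanded pose from where the row before left it, along the tool's axes as they then stand; what a row does not reach is not made up. A row lasts 1/8 s, in which the tool goes at most 62.5 mm and 10.7 degrees, less where a joint would pass 70% of its speed; a pose out of reach is approached as far as the arm can. A call with a gripper value outside its range is refused whole. The fingers move at their own pace and stop on an object; "force" is the grip in N (left out, the last holds). Time passes only in rows, so rows that do not move let the fingers close. It gives the time, the measured TCP pose, the force, the opening and the grip force at its end, in the units of the state.
- r.sense(): the state, without advancing time (a new reading comes with each control period).
- r.get_image(name): name is "scene" or "top" or "wrist"; returns a dict with "pixels" (400x640x3 uint8, blue, green, red), "vertical_fov" (degrees; the focal length in pixels is half the picture's height over the tangent of half this angle, whatever the lens; pixels are square), "cx", "cy" (the principal point, pixels), "extrinsics" (4x4, takes a point from world to camera coordinates). Camera axes: x right, y down, z forward; pixel columns grow to the right and rows downward; lengths in m; the calibration is good to about 2 mm. A picture is of the moment at which its call begins. There is no depth.
- r.close_job(): hands the job in; it is judged then, once.
Trained networks look in the newest picture that a camera, given by its name, has taken for a name from the list of things; names that differ only in an ending like _2 or _b are one class to them, and where a whole thing is asked for, a point or a joint stands for the part that bears it (a point fixed in the world has none). Each returns a list of dicts, best first, with "confidence" (0 to 1); they miss things now and then, are a little off and sometimes report something else, mostly with a low value. They report only what shows in the picture. A call takes as long as a camera call. They do not tell look-alikes from the thing itself.
- r.regions_of(query, camera): "pixels" (400x640 bool, what is visible of it) and "box" ([left, top, width, height] in pixels, round what is visible of it).
- r.spot_point(query, camera): "centre" ([column, row] in pixels: a listed point, or the origin of a listed thing).
The state is a dict: "time": time; "qpos": joint angles; "joint_velocities": joint speeds; "tau": joint torques, N m; "tool_pos": TCP position; "ee_rot": TCP orientation; "wrist_force": force on the tool from outside, world axes, zero at the start; "moment": the same for the moment, N m; "gripper_width": opening from 0.0 (shut) to 1.0 (fully open); "grip_force": force on a finger pad.
Only numpy, scipy, OpenCV 4.12 (cv2) and the standard library are available. Lean on these libraries where they do the work, as an engineer would, in place of code of your own. Each camera call takes 0.05 s, during which the arm holds its last target. There are 200 camera calls.

TASK

Turn the red wing knob anticlockwise to free the stop of the portioning board, then push the stop along its rail until the cheese block stands square between the stop and the fixed end wall, with no gap at either end. Then turn the knob clockwise until the stop is firmly clamped there: feel for the moment it goes tight and do not force it far beyond. Do not touch the cheese itself, and leave the other things on the counter where they are.

Things in the scene. Friction and masses are not known exactly. Their poses are not given: they have to be found in the camera images.
- board: White board fixed to the counter, 240 x 430 mm, 20 mm thick. Origin under its middle, on the counter; z up, y along the rail towards the fixed end wall, x away from the robot (board x -125 to +115 mm, y +-215 mm). Rail: 30 mm wide, centred on x = +70 mm, top 45 mm above the counter. Steel end wall across the board: inner face at y = +190 mm, x -100 to +50 mm, top 65 mm above the counter.
- stop (a joint): Travel of the sliding stop along the rail, m: 0 far from the end wall, growing towards it, up to 0.210. A blue saddle (60 x 60 mm, top 70 mm above the counter) astride the rail carries the knob and a steel plate across the board. Saddle middle and knob axis at board y = -120 mm + travel. Slides with 2 to 3 N when free; held fast while clamped.
- stop_face (a point): Point on the plate's face towards the cheese and end wall (board y = -90 mm + travel, x = -30 mm, 50 mm above the counter). The plate is 8 mm thick, 150 mm wide (board x -100 to +50 mm), from 24 to 74 mm above the counter. Axes as the board's.
- stop_back (a point): Point on the plate's other face (board y = -98 mm + travel, x = -30 mm, 50 mm up): push here towards +y to slide the stop.
- knob_mid (a point): On the knob's upright axis (board x +70 mm), 102 mm above the counter, mid height of its red bar; point y = along the bar. Bar 16 mm wide, 94 to 110 mm up, 142 mm over all, round ends 22 mm wide; black hub 42 mm wide. Turns from 1 rad anticlockwise of the rail (loose) to 1.4 rad clockwise. Goes tight at a varying angle near the rail direction. 0.25 N m to turn loose; 0.4 N m is firmly tight.
- knob_left (a point): On the bar's axis, 50 mm from the knob axis, on the arm towards the end wall (+y), 102 mm above the counter. Pushing this arm away from the robot (+x) tightens (clockwise from above). The knob stays where it is left; past the point of contact its resistance grows by about 0.8 N m per rad.
- knob_right (a point): On the bar's axis, 50 mm from the knob axis, on the other arm (-y), 102 mm above the counter. Pushing this arm away from the robot (+x) frees (anticlockwise from above). Free air under both arms down to the saddle (70 mm) or rail.
- cheese: Yellow block of hard cheese, 80 (x) x 130 (y) x 50 mm (z), about 0.55 kg, slippery against the steel, lying loose and somewhat askew on the board between stop and end wall. Origin at the centre of its underside.
- pad: Black brake pad, 22 x 30 x 8 mm, hidden under the saddle, lowered by the knob's screw onto the brass strip. Origin at the centre of its underside.
- strip: Brass wear strip, 14 mm wide and 380 mm long, set on top of the rail; its height varies by about 1 mm. Origin at the centre of its top face.
- oregano: Jar with green cap, 52 mm diameter, 95 mm high, behind the rail; leave alone. Origin at the centre of its underside.
- tin: Red-labelled tin, 74 mm diameter, 110 mm high, behind the rail; leave alone. Origin at the centre of its underside.
- mill: Dark wooden pepper mill, 54 mm diameter, 128 mm high, beyond the end-wall side of the board; leave alone. Origin at the centre of its underside.
- wheel: Pizza wheel cutter lying flat, 215 mm long, 90 mm wide at its blade, 21 mm high, beside the board's other end; leave alone. Origin near its handle's middle, on the counter.
Mind the look-alikes: they are no part of the job. Several things have the shape of the cheese; the one meant has the colours described above.

How it is judged:
On the way, in this order (a step that is already met when the one before it is completed fails the run):
1. the clamp is freed: the brake pad is off the strip (contact force between pad and strip below 1 N), for 0.2 s.
2. the stop has pushed the cheese home: square against the end wall, stop against it (value of joint stop above 0.147 m and y of cheese in the frame of board above 0.122 m and x of cheese in the frame of board between -0.085 and 0.02 m and angle between the y axis of cheese and the y axis of board, either way round below 0.04 rad and angle between cheese's own z axis and vertical below 0.05 rad), for 0.2 s.
3. the clamp is firmly tight there (pad pressing on the strip with over 20 N) (all of step 2 and contact force between pad and strip above 20 N), for 0.2 s.
At the end, for the whole second after the job is handed in: Stop travel over 0.147 m; cheese flat and at rest, its centre at board y over 122 mm (within 3 mm of the end wall) and board x -85 to +20 mm, square to the board within 0.04 rad; clamp tight: pad presses on the strip with over 20 N (all of step 3 and linear speed of cheese below 0.02 m/s); the robot touches nothing.
It fails at once if the robot touched the cheese (contact force between cheese and the fingers above 0.5 N or contact force between cheese and the arm above 0.5 N).
It fails at once if the clamp was forced: pad pressed on the strip with over 200 N (about 1.1 N m at the knob) (contact force between pad and strip above 200 N).
It fails at once if a bystander was moved more than 30 mm (distance of any of oregano, tin, mill, wheel from where it was at the start of the episode above 0.03 m).
It also fails if it takes over 61 s, if anything falls off the work surface, if the arm or the gripper's body presses on something with over 40 N, if the wrist force passes 120 N, or if a joint passes its speed limit or range.

## Working session

There is one attempt and no reset: what is moved stays moved. The work goes in short steps, Python scripts to look and compute and a tool call to move; the robot and the scene stay as the last step left them, time stands still between calls to the robot, and variables do not carry over. Pictures are saved under pics/ and viewed, at most 10 in all, crops included, and the job is handed in when it is done.

Besides the shell and the picture viewer there is one more tool, called by a JSON object that holds its "name" and its "arguments", one argument or row to a line. apply_moves: Moves the arm, as the interface text tells. Its arguments: {"type":"object","properties":{"targets":{"type":"array"},"force":{"type":"number"}},"required":["targets"]}

```bash
mkdir -p pics; cat > h.py <<'E'
import numpy as np, cv2
from bench import r
def ray(im,px):
    f=200/np.tan(np.radians(im["vertical_fov"])/2); E=np.array(im["extrinsics"]); R=E[:3,:3]; t=E[:3,3]
    d=R.T@np.array([(px[0]-im["cx"])/f,(px[1]-im["cy"])/f,1]); return -R.T@t,d
def at(im,px,z):
    c,d=ray(im,px); return c+d*(z-c[2])/d[2]
def proj(im,p):
    f=200/np.tan(np.radians(im["vertical_fov"])/2); E=np.array(im["extrinsics"]); q=E[:3,:3]@p+E[:3,3]
    return np.array([im["cx"]+f*q[0]/q[2],im["cy"]+f*q[1]/q[2]])
E
python3 - <<'E'
from h import *
np.set_printoptions(precision=4,suppress=True)
z={"knob_mid":.102,"knob_left":.102,"knob_right":.102,"stop_face":.05,"stop_back":.05,"cheese":0.02,"board":0,"strip":.045,"mill":0,"tin":0,"oregano":0,"wheel":0}
for c in ("top","scene"):
    im=r.get_image(c); cv2.imwrite(f"pics/{c}0.png",im["pixels"])
    print(c,at(im,(320,200),0),ray(im,(320,200))[0])
    for n,h in z.items():
        for d in r.spot_point(n,c)[:3]: print(n,np.array(d["centre"]),round(d["confidence"],2),at(im,d["centre"],h))
s=r.sense(); print(s)
E
```

```text
top [0.5161 0.1156 0.    ] [0.2476 0.1291 1.3056]
knob_mid [363.1 162.4] 0.6 [ 0.6227 -0.0315  0.102 ]
knob_left [350.2 166.6] 0.78 [0.6086 0.0127 0.102 ]
knob_right [378.2 162. ] 0.76 [ 0.6233 -0.0827  0.102 ]
stop_face [360.3 197. ] 0.73 [ 0.5142 -0.0236  0.05  ]
stop_back [367.1 190.5] 0.92 [ 0.5369 -0.0482  0.05  ]
stop_back [331.8 198.7] 0.45 [0.5098 0.0752 0.05  ]
cheese [314.3 205.6] 0.95 [0.4922 0.1363 0.02  ]
cheese [269.1 279.2] 0.93 [0.2409 0.2931 0.02  ]
cheese [188.6 262.5] 0.72 [0.3015 0.5683 0.02  ]
board [332.5 195.8] 0.84 [0.5308 0.0703 0.    ]
strip [335.6 174.8] 0.8 [0.5965 0.0596 0.045 ]
strip [363.7 193.1] 0.71 [ 0.5289 -0.0366  0.045 ]
mill [259.2 210.7] 0.52 [0.4807 0.3333 0.    ]
tin [356.5 138.3] 0.71 [ 0.7484 -0.0244  0.    ]
tin [377.3 161.2] 0.25 [ 0.6583 -0.0975  0.    ]
oregano [307.7 149. ] 0.48 [0.7094 0.1577 0.    ]
wheel [418.7 172.7] 0.95 [ 0.6121 -0.2468  0.    ]
wheel [359.  197.7] 0.19 [ 0.5223 -0.0249  0.    ]
scene [ 0.3754  0.2367 -0.    ] [ 1.4331 -0.6032  0.9361]
knob_mid [295.5 245.1] 0.58 [ 0.6221 -0.0496  0.102 ]
knob_left [310.7 234.3] 0
[... 532 characters left out ...]
04 0.045 ]
mill [360.2 205.5] 0.73 [ 0.4936  0.3264 -0.    ]
tin [329.5 292.3] 0.73 [ 0.7484 -0.0283  0.    ]
oregano [367.2 256.7] 0.94 [0.7072 0.1572 0.    ]
wheel [236.  303.7] 0.58 [ 0.6191 -0.2548  0.    ]
{'time': 1.3, 'qpos': array([-1.4765,  0.5275,  1.4327, -0.    ,  1.1814, -0.1785]), 'joint_velocities': array([ 0.0003, -0.0015,  0.0001, -0.0005, -0.0005, -0.0021]), 'tau': array([ -0.0004, -44.2331, -17.8421,  -0.0003,   0.0009,   0.    ]), 'tool_pos': array([ 0.1684, -0.6019,  0.2563]), 'ee_rot': array([-3.1124, -0.4272,  0.    ]), 'wrist_force': array([ 0.7763, -1.1111,  0.0288]), 'moment': array([ 0.0066,  0.0477, -0.0144]), 'grip_force': 0.0, 'gripper_width': 0.998331830252312}
```

```bash
python3 -c "
import cv2,numpy as np
a=cv2.imread('pics/top0.png');b=cv2.imread('pics/scene0.png')
cv2.imwrite('pics/both0.png',cv2.resize(np.vstack([a,b]),(480,600)))"
```

```text
(no output)
```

View pics/top0.png

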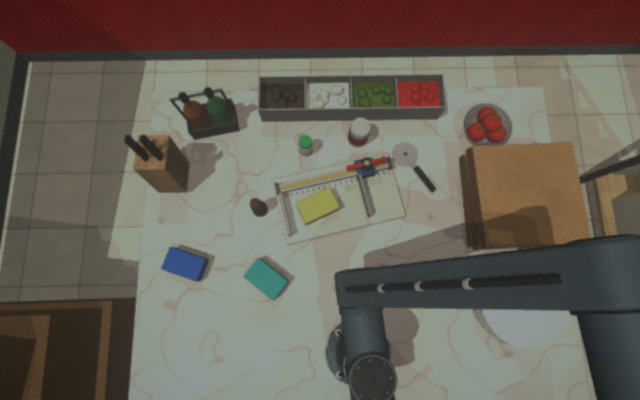

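View pics/scene0.png

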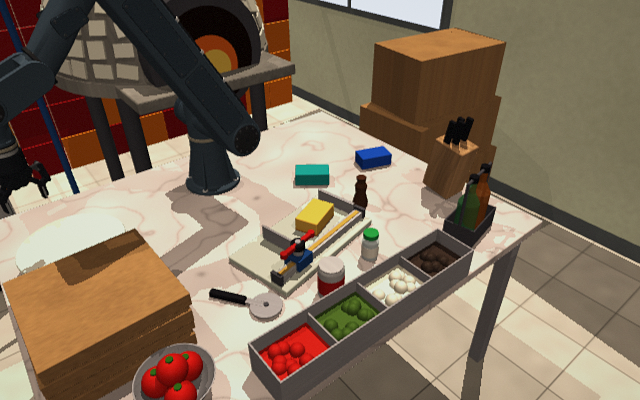

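The yellow block at top (318,205), beside the board's rail, is the cheese. The teal block (266,278) and blue block (185,263) lie off the board and are look-alikes. The clamped stop and red knob are at about (367,165). The board's yaw is about +0.22 rad, which nearly matches the tool's yaw. I'll set out for a hover above it.

{"name": "apply_moves", "arguments": {
  "targets": [
    [[20, -18, -20, 0, 0, 0, 1], [35, -32, -20, 0, 0, 0, 1], [35, -32, -20, 0, 0, 0, 1], [35, -32, -20, 0, 0, 0, 1], [35, -32, -20, 0, 0, 0, 1], [35, -32, -10, 0, 0, 0, 1], [35, -32, -10, 0, 0, 0, 1], [35, -32, 0, 0, 0, 0, 1], [35, -32, 0, 0, 0, 0, 1], [35, -32, 0, 0, 0, 0, 1], [35, -32, 0, 0, 0, 0, 1], [35, -32, 0, 0, 0, 0, 1], [35, -32, 0, 0, 0, 0, 1], [35, -32, 0, 0, 0, 0, 1], [10, -16, 0, 0, 0, 0, 1], [0, 0, 0, 0, 0, 0, 1], [0, 0, 0, 0, 0, 0, 1]]
  ]
}}

```text
time: 3.42
tool_pos: [0.5139, -0.0384, 0.3763]
ee_rot: [3.112, 0.427, -0.001]
wrist_force: [0.9, -0.5, 0.3]
gripper_width: -0.004
grip_force: 0.0
```

```bash
python3 - <<'E'
from h import *
np.set_printoptions(precision=4,suppress=True)
s=r.sense(); print(s["time"],s["tool_pos"],s["ee_rot"],s["wrist_force"],s["moment"])
z={"knob_mid":.102,"knob_left":.102,"knob_right":.102,"stop_face":.05,"stop_back":.05,"cheese":0.02,"board":0,"strip":.045}
c="wrist"
im=r.get_image(c); cv2.imwrite(f"pics/{c}1.png",im["pixels"]); np.save("im1.npy",im,allow_pickle=True)
print(c,at(im,(320,200),0),ray(im,(320,200))[0])
for n,h in z.items():
    for d in r.spot_point(n,c)[:2]: print(n,np.array(d["centre"]),round(d["confidence"],2),at(im,d["centre"],h))
for d in r.regions_of("board",c)[:1]: print(d["box"])
E
```

```text
3.425 [ 0.5139 -0.0384  0.3763] [ 3.112   0.4266 -0.0006] [ 0.8975 -0.4698  0.3281] [ 0.0353 -0.062   0.0381]
wrist [ 0.4474 -0.0569  0.    ] [ 0.5845 -0.0176  0.4937]
knob_mid [341.4  98.6] 0.87 [ 0.6159 -0.0383  0.102 ]
knob_left [306.4  92.9] 0.98 [0.6103 0.0075 0.102 ]
knob_right [382.1  96.5] 0.96 [ 0.6328 -0.0886  0.102 ]
stop_face [318.1 163.4] 0.67 [ 0.5182 -0.0337  0.05  ]
stop_back [320.2 163.1] 0.66 [ 0.5196 -0.0368  0.05  ]
cheese [107.9 248.9] 0.93 [0.2564 0.2957 0.02  ]
cheese [216.4 149.5] 0.87 [0.4902 0.1339 0.02  ]
board [268.5 140.4] 0.71 [0.5258 0.057  0.    ]
board [224.4   2.5] 0.21 [ 0.7066  0.1661 -0.    ]
strip [262.8  91.1] 0.76 [0.5989 0.0742 0.045 ]
[116.1, 59.7, 292.2, 158.5]
```

View pics/wrist1.png

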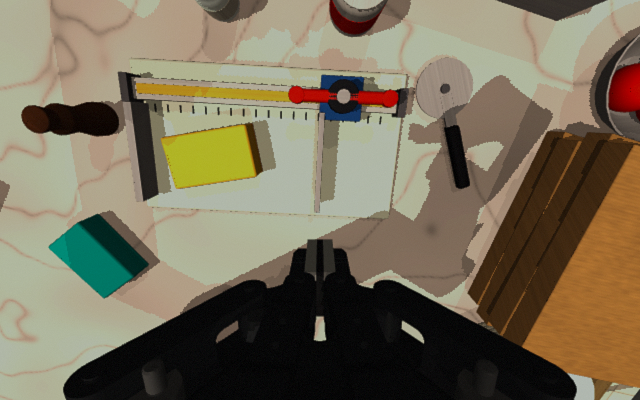

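The yellow block at (210,155) lies on the board between the plate (x≈320) and the end wall (x≈143), so it is the cheese. The knob hub is at (343,97) with its bar ends at (296,94) and (390,97). The pepper mill is at (70,118) and the teal look-alike at (97,255). Next I'll work out the board frame from its corners.

```bash
python3 - <<'E'
from h import *
np.set_printoptions(precision=4,suppress=True)
im=np.load("im1.npy",allow_pickle=True).item()
for p in [(388,217),(138,206),(407,73),(131,60)]: print("corner",at(im,p,.02))
print("plate top",at(im,(322,113),.074),at(im,(317,211),.074))
print("wall top",at(im,(126,97),.065),at(im,(139,200),.065))
L=at(im,(306.4,92.9),.102);R=at(im,(382.1,96.5),.102);print("bar ang",np.arctan2(-(L-R)[0],(L-R)[1]))
print("bar ends",at(im,(296,94),.11),at(im,(390.5,97.5),.11))
print("cheese top",*[at(im,p,.07)[:2] for p in [(163,138),(246,124),(257,178),(178,188)]])
E
```

```text
corner [ 0.4554 -0.1804  0.02  ]
corner [0.3554 0.2501 0.02  ]
corner [ 0.6854 -0.1291  0.02  ]
corner [0.5885 0.2822 0.02  ]
plate top [ 0.5923 -0.0189  0.074 ] [ 0.4494 -0.0514  0.074 ]
wall top [0.5376 0.2564 0.065 ] [0.3877 0.224  0.065 ]
bar ang 0.23002987080349585
bar ends [0.6049 0.0195 0.11  ] [ 0.6336 -0.0978  0.11  ]
cheese top [0.4955 0.1963] [0.548  0.0829] [0.4744 0.0509] [0.4259 0.165 ]
```

{"name": "apply_moves", "arguments": {
  "targets": [
    [[0, 0, 20, 0, 0, 2.75, 1], [20, 20, 45, 0, 0, 0, 1], [24, 29, 45, 0, 0, 0, 1], [24, 29, 45, 0, 0, 0, 1], [0, 0, 50, 0, 0, 0, 1], [0, 0, 45, 0, 0, 0, 1], [0, 0, 28, 0, 0, 0, 1], [0, 0, 0, 0, 0, 0, 1]]
  ]
}}

```text
time: 4.92
tool_pos: [0.5964, -0.0982, 0.0959]
ee_rot: [-3.119, -0.352, 0.008]
wrist_force: [0.3, 0.2, -0.9]
gripper_width: 0.001
grip_force: 0.0
```

```bash
cat >> h.py <<'E'
np.set_printoptions(precision=4,suppress=True)
yaw=.225; O=np.array([.526,.0568]); B=np.array([[np.cos(yaw),np.sin(yaw)],[-np.sin(yaw),np.cos(yaw)]])
def tb(p): return B@(np.array(p)[:2]-O)*1000
def st():
    s=r.sense(); print("t",s["time"],"tcp board",tb(s["tool_pos"]),"z",s["tool_pos"][2],"rot",s["ee_rot"],"F board",B@s["wrist_force"][:2],s["wrist_force"][2],"M",s["moment"])
E
python3 - <<'E'
from h import *
st()
im=r.get_image("wrist"); cv2.imwrite("pics/wrist2.png",im["pixels"])
for n,h in {"knob_mid":.102,"knob_left":.102,"knob_right":.102,"stop_back":.05}.items():
    for d in r.spot_point(n,"wrist")[:1]: print(n,np.array(d["centre"]),round(d["confidence"],2),tb(at(im,d["centre"],h)))
E
```

```text
t 4.925 tcp board [  33.9924 -166.8313] z 0.09587936873998729 rot [-3.1193 -0.352   0.008 ] F board [0.3446 0.1362] -0.8943990388519436 M [-0.0024 -0.034   0.0078]
knob_mid [195.6 213.1] 0.56 [  69.5555 -114.113 ]
knob_left [ 77.7 215.3] 0.86 [ 68.4268 -64.5662]
knob_right [317.9 213.9] 0.86 [  69.3635 -165.0716]
stop_back [213.5 324.4] 0.66 [-30.3685 -91.9033]
```

View pics/wrist2.png

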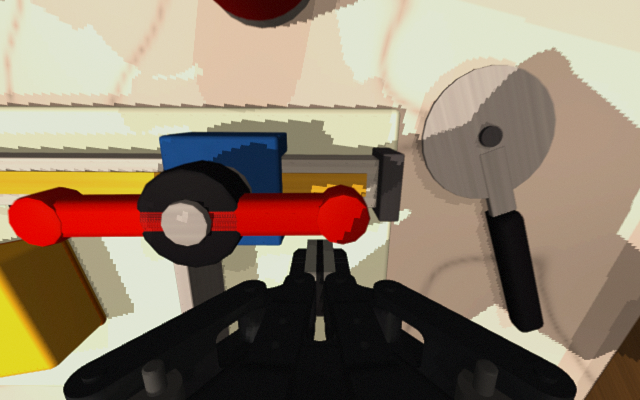

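The closed fingers (tip near (320,240)) stand just on the robot side of the knob's right arm, whose end ball is at (347,213). I'll push +x to free it.

{"name": "apply_moves", "arguments": {
  "targets": [
    [[8, 0, 0, 0, 0, 0, 1], [6, 0, 0, 0, 0, 0, 1], [6, 0, 0, 0, 0, 0, 1], [6, 0, 0, 0, 0, 0, 1], [6, 0, 0, 0, 0, 0, 1], [0, 0, 0, 0, 0, 0, 1]]
  ]
}}

```text
time: 5.92
tool_pos: [0.6282, -0.0911, 0.0979]
ee_rot: [-3.121, -0.353, 0.005]
wrist_force: [-4.6, -0.3, 2.0]
gripper_width: -0.001
grip_force: 1.9
```

```bash
python3 - <<'E'
from h import *
st()
im=r.get_image("wrist")
for n,h in {"knob_mid":.102,"knob_left":.102,"knob_right":.102}.items():
    for d in r.spot_point(n,"wrist")[:1]: print(n,np.array(d["centre"]),round(d["confidence"],2),tb(at(im,d["centre"],h)))
E
```

```text
t 5.925 tcp board [  66.6296 -166.9497] z 0.09794357900427585 rot [-3.1205 -0.353   0.0045] F board [-4.5905  0.7504] 1.9848586946257083 M [-0.0736  0.6003  0.0514]
knob_left [114.6 315.9] 0.73 [ 49.4368 -68.0615]
knob_right [308.8 245.1] 0.82 [  86.776  -161.1863]
```

{"name": "apply_moves", "arguments": {
  "targets": [
    [[6, 0, 0, 0, 0, 0, 1], [6, 0, 0, 0, 0, 0, 1], [5, 0, 0, 0, 0, 0, 1], [0, 0, 0, 0, 0, 0, 1], [-15, 0, 0, 0, 0, 0, 1], [-30, 0, 0, 0, 0, 0, 1], [-15, 0, 0, 0, 0, 0, 1]]
  ]
}}

```text
time: 7.0
tool_pos: [0.5874, -0.1014, 0.0984]
ee_rot: [3.121, 0.351, 0.004]
wrist_force: [-0.1, 0.4, 0.2]
gripper_width: -0.001
grip_force: 0.0
```

```bash
python3 - <<'E'
from h import *
st()
im=r.get_image("wrist")
for n,h in {"knob_mid":.102,"knob_left":.102,"knob_right":.102,"stop_back":.05}.items():
    for d in r.spot_point(n,"wrist")[:1]: print(n,np.array(d["centre"]),round(d["confidence"],2),tb(at(im,d["centre"],h)))
E
```

```text
t 7.0 tcp board [  24.5486 -167.9295] z 0.09842169268978565 rot [3.1214 0.3511 0.0037] F board [-0.0059  0.4488] 0.16409139190913924 M [-0.0365 -0.0039  0.0409]
knob_mid [192.9 191.2] 0.84 [  68.8602 -114.0903]
knob_left [119.2 262.2] 0.96 [ 35.9061 -76.7823]
knob_right [282.1 109.6] 0.92 [ 101.21   -152.4398]
stop_back [211.6 313.7] 0.85 [-32.0404 -91.955 ]
```

The knob is freed to about 0.71 rad anticlockwise. Next I'll go behind the plate.

{"name": "apply_moves", "arguments": {
  "targets": [
    [[-30, 0, 0, 0, 0, 0, 1], [-30, -10, 0, 0, 0, 0, 1], [0, -24, 10, 0, 0, 0, 1], [0, 0, 13, 0, 0, 0, 1], [0, -6, 0, 0, 0, 0, 1], [0, -6, 0, 0, 0, 0, 1], [0, -6, 0, 0, 0, 0, 1], [0, -6, 0, 0, 0, 0, 1], [0, -6, 0, 0, 0, 0, 1], [0, -6, 0, 0, 0, 0, 1]]
  ]
}}

```text
time: 8.5
tool_pos: [0.5135, -0.0465, 0.0756]
ee_rot: [3.121, 0.353, 0.002]
wrist_force: [-0.3, -2.8, 0.2]
gripper_width: 0.004
grip_force: 1.4
```

```bash
python3 - <<'E'
from h import *
st()
im=r.get_image("wrist"); cv2.imwrite("pics/wrist3.png",im["pixels"])
for n,h in {"knob_mid":.102,"knob_left":.102,"knob_right":.102,"stop_back":.05,"cheese":.02}.items():
    for d in r.spot_point(n,"wrist")[:1]: print(n,np.array(d["centre"]),round(d["confidence"],2),tb(at(im,d["centre"],h)))
E
```

```text
t 8.5 tcp board [-35.2171 -97.8774] z 0.07556544031548725 rot [3.1207 0.3526 0.0017] F board [-0.9362 -2.6255] 0.2305498531284017 M [-0.4119 -0.0458 -0.0198]
knob_mid [352.7   3.4] 0.7 [  68.9092 -105.8674]
knob_left [229.5 123.6] 0.78 [ 36.5955 -68.7036]
stop_back [294.9 247.9] 0.96 [-30.7453 -83.1739]
cheese [ 49.4 213.5] 0.73 [-21.094   78.0785]
```

View pics/wrist3.png

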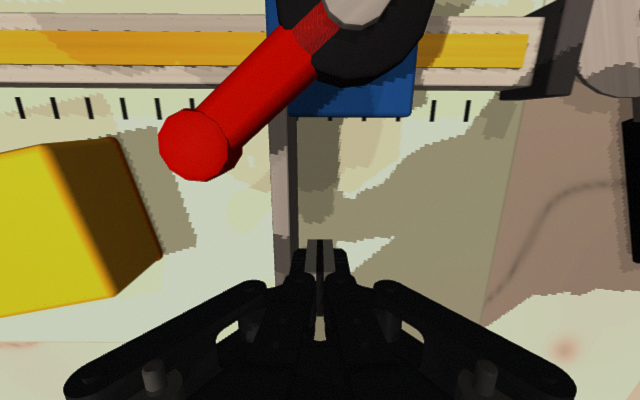

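The fingertips (320,245) are against the plate's back (284,250), and the stop slides at 2.6 N. The cheese (60,215) is still askew to the left. I'll keep pushing.

{"name": "apply_moves", "arguments": {
  "targets": [
    [[0, -6, 0, 0, 0, 0, 1], [0, -6, 0, 0, 0, 0, 1], [0, -6, 0, 0, 0, 0, 1], [0, -6, 0, 0, 0, 0, 1], [0, -6, 0, 0, 0, 0, 1], [0, -6, 0, 0, 0, 0, 1], [0, -6, 0, 0, 0, 0, 1], [0, -6, 0, 0, 0, 0, 1], [0, -6, 0, 0, 0, 0, 1], [0, -6, 0, 0, 0, 0, 1], [0, -6, 0, 0, 0, 0, 1], [0, -6, 0, 0, 0, 0, 1], [0, -6, 0, 0, 0, 0, 1], [0, -6, 0, 0, 0, 0, 1], [0, -6, 0, 0, 0, 0, 1], [0, -6, 0, 0, 0, 0, 1], [0, -6, 0, 0, 0, 0, 1], [0, -6, 0, 0, 0, 0, 1], [0, -6, 0, 0, 0, 0, 1]]
  ]
}}

```text
time: 11.18
tool_pos: [0.4878, 0.0652, 0.0753]
ee_rot: [3.122, 0.352, 0.001]
wrist_force: [2.0, -4.1, -0.0]
gripper_width: -0.006
grip_force: 2.1
```

```bash
python3 - <<'E'
from h import *
st()
im=r.get_image("wrist"); cv2.imwrite("pics/wrist4.png",im["pixels"])
for n,h in {"knob_mid":.102,"knob_left":.102,"knob_right":.102,"stop_back":.05,"cheese":.02}.items():
    for d in r.spot_point(n,"wrist")[:1]: print(n,np.array(d["centre"]),round(d["confidence"],2),tb(at(im,d["centre"],h)))
E
```

```text
t 11.175 tcp board [-35.3649  16.6808] z 0.07533449556091328 rot [3.1216 0.3524 0.0007] F board [ 1.0425 -4.4828] -0.041615568902972244 M [-0.6216 -0.345  -0.0143]
knob_mid [226.3 119.7] 0.68 [37.6294 46.6353]
knob_left [226.7 119.8] 0.73 [37.6    46.5144]
stop_back [294.8 249.2] 0.82 [-31.5902  31.4769]
cheese [184.6 213. ] 0.6 [-20.6847 105.0337]
```

View pics/wrist4.png

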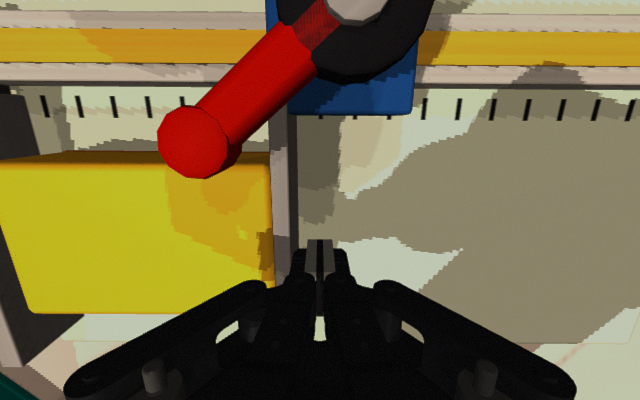

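The cheese lies flush with the plate at (275,215), with a gap of about 20 mm left to the wall on the left. I'll push the rest slowly.

{"name": "apply_moves", "arguments": {
  "targets": [
    [[0, -5, 0, 0, 0, 0, 1], [0, -5, 0, 0, 0, 0, 1], [0, -4, 0, 0, 0, 0, 1], [0, -3, 0, 0, 0, 0, 1], [0, -2, 0, 0, 0, 0, 1], [0, -2, 0, 0, 0, 0, 1], [0, 0, 0, 0, 0, 0, 1]]
  ]
}}

```text
time: 12.35
tool_pos: [0.4836, 0.0828, 0.0753]
ee_rot: [3.117, 0.357, 0.0]
wrist_force: [-0.8, -18.1, -0.3]
gripper_width: 0.002
grip_force: 8.5
```

```bash
python3 - <<'E'
from h import *
st()
E
```

```text
t 12.35 tcp board [-35.5707  34.8227] z 0.07533728436350132 rot [3.1173 0.3567 0.    ] F board [ -4.7952 -17.4267] -0.29128361535354097 M [-2.6819  0.0825  0.024 ]
```

{"name": "apply_moves", "arguments": {
  "targets": [
    [[0, 8, 0, 0, 0, 0, 1], [0, 14, 0, 0, 0, 0, 1], [0, 0, -40, 0, 0, 0, 1], [0, 0, -50, 0, 0, 0, 1], [0, 0, -50, 0, 0, 0, 1], [0, 0, 0, 0, 0, 0, 1]]
  ]
}}

```text
time: 13.1
tool_pos: [0.4907, 0.0638, 0.2191]
ee_rot: [3.12, 0.352, 0.015]
wrist_force: [0.7, -0.2, -0.9]
gripper_width: -0.003
grip_force: 0.0
```

```bash
python3 - <<'E'
from h import *
st()
im=r.get_image("wrist"); cv2.imwrite("pics/wrist5.png",im["pixels"]); np.save("im5.npy",im,allow_pickle=True)
for n,h in {"knob_mid":.102,"knob_left":.102,"knob_right":.102,"stop_face":.05,"stop_back":.05,"cheese":.02}.items():
    for d in r.spot_point(n,"wrist")[:1]: print(n,np.array(d["centre"]),round(d["confidence"],2),tb(at(im,d["centre"],h)))
for d in r.regions_of("cheese","wrist")[:2]:
    m=d["pixels"].astype(np.uint8); c=max(cv2.findContours(m,0,2)[0],key=cv2.contourArea)
    P=np.array([tb(at(im,p[0],.07)) for p in c.astype(float)],np.float32); print(d["confidence"],cv2.minAreaRect(P))
E
```

```text
t 13.1 tcp board [-32.8686  14.6619] z 0.21914355352991527 rot [3.1204 0.3522 0.0155] F board [ 0.681  -0.3791] -0.9332815417547861 M [-0.0045  0.0001 -0.0256]
knob_mid [307.5  81. ] 0.69 [69.3713 24.9875]
knob_left [258.5 125.1] 0.84 [36.4477 64.7286]
knob_right [357.2  32.2] 0.86 [102.8715 -12.1122]
stop_face [280.5 188.4] 0.82 [-27.9625  56.2117]
stop_back [288.  192.4] 0.98 [-32.256   48.5016]
cheese [113. 315.] 0.82 [-206.8835  287.8641]
0.97 ((-18.22995948791504, 121.5490493774414), (127.51287841796875, 81.76966094970703), 89.80873107910156)
0.86 ((-178.49981689453125, 272.0430908203125), (96.23117065429688, 118.04640197753906), 38.242401123046875)
```

View pics/wrist5.png

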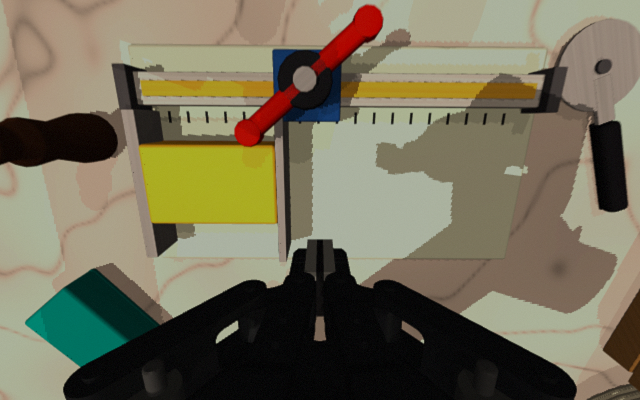

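The cheese is square between plate (282,185) and wall (143,185), with no visible gap. The knob bar runs from (248,132) to (370,22). To tighten I'll pull its right arm (upper right) towards the robot from the far side, away from the cheese.

{"name": "apply_moves", "arguments": {
  "targets": [
    [[40, 9, 0, 0, 0, 0, 1], [45, 10, 0, 0, 0, 0, 1], [45, 10, 0, 0, 0, 0, 1], [45, 10, 0, 0, 0, 0, 1], [0, 0, 45, 0, 0, 0, 1], [0, 0, 45, 0, 0, 0, 1], [0, 0, 31, 0, 0, 0, 1], [-6, 0, 0, 0, 0, 0, 1], [-6, 0, 0, 0, 0, 0, 1], [-6, 0, 0, 0, 0, 0, 1], [-6, 0, 0, 0, 0, 0, 1], [-6, 0, 0, 0, 0, 0, 1], [0, 0, 0, 0, 0, 0, 1]]
  ]
}}

```text
time: 15.12
tool_pos: [0.6442, 0.0562, 0.0988]
ee_rot: [3.117, 0.352, 0.025]
wrist_force: [7.5, -2.5, 1.0]
gripper_width: 0.005
grip_force: 3.4
```

```bash
cat > k.py <<'E'
from h import *
st()
for c in ("scene","top"):
    im=r.get_image(c); L={}
    for n in ("knob_left","knob_right"):
        for d in r.spot_point(n,c)[:1]: L[n]=tb(at(im,d["centre"],.102)); print(c,n,round(d["confidence"],2),L[n])
    if len(L)==2:
        v=L["knob_left"]-L["knob_right"]; print("ang",np.arctan2(-v[0],v[1]),np.hypot(*v))
E
python3 k.py
```

```text
t 15.125 tcp board [115.0548 -26.9063] z 0.09882971764113198 rot [3.1169 0.3519 0.0252] F board [ 6.7848 -4.0962] 1.0227736439966166 M [-0.425  -1.046   0.1228]
scene knob_left 0.41 [107.6071 -53.5007]
```

{"name": "apply_moves", "arguments": {
  "targets": [
    [[-5, 0, 0, 0, 0, 0, 1], [-5, 0, 0, 0, 0, 0, 1], [-4, 0, 0, 0, 0, 0, 1], [0, 0, 0, 0, 0, 0, 1]]
  ]
}}

```text
time: 15.92
tool_pos: [0.6289, 0.0539, 0.0985]
ee_rot: [3.118, 0.352, 0.019]
wrist_force: [4.6, -0.1, 1.4]
gripper_width: -0.001
grip_force: 2.2
```

```bash
python3 -c "
from h import *
st()"
```

```text
t 15.925 tcp board [ 99.6135 -25.7954] z 0.09845883645529341 rot [3.1185 0.352  0.0194] F board [ 4.4301 -1.1597] 1.3699674303371212 M [-0.078  -0.7222 -0.0146]
```

{"name": "apply_moves", "arguments": {
  "targets": [
    [[-4, 0, 0, 0, 0, 0, 1], [-4, 0, 0, 0, 0, 0, 1], [0, 0, 0, 0, 0, 0, 1]]
  ]
}}

```text
time: 16.3
tool_pos: [0.6229, 0.0517, 0.0987]
ee_rot: [3.117, 0.352, 0.026]
wrist_force: [7.3, -2.2, 0.0]
gripper_width: -0.004
grip_force: 3.3
```

```bash
python3 -c "
from h import *
st()"
```

```text
t 16.3 tcp board [ 93.3414 -26.6452] z 0.09869032155147076 rot [3.1171 0.3522 0.0259] F board [ 6.5945 -3.7665] 0.000301403980064896 M [-0.2883 -1.0799  0.0711]
```

{"name": "apply_moves", "arguments": {
  "targets": [
    [[-4, 0, 0, 0, 0, 0, 1], [0, 0, 0, 0, 0, 0, 1]]
  ]
}}

```text
time: 16.55
tool_pos: [0.6201, 0.0505, 0.0988]
ee_rot: [3.116, 0.352, 0.029]
wrist_force: [8.1, -3.1, 0.3]
gripper_width: -0.002
grip_force: 4.0
```

```bash
python3 -c "
from h import *
st()"
```

```text
t 16.55 tcp board [ 90.301  -27.1521] z 0.09880487731584685 rot [3.1162 0.3524 0.0294] F board [ 7.2186 -4.8095] 0.3145515047258761 M [-0.4101 -1.3261  0.1348]
```

{"name": "apply_moves", "arguments": {
  "targets": [
    [[-4, 0, 0, 0, 0, 0, 1], [0, 0, 0, 0, 0, 0, 1]]
  ]
}}

```text
time: 16.8
tool_pos: [0.6171, 0.0493, 0.0989]
ee_rot: [3.116, 0.352, 0.033]
wrist_force: [10.2, -2.6, -1.6]
gripper_width: 0.001
grip_force: 4.8
```

```bash
python3 -c "
from h import *
st()
im=r.get_image('wrist'); cv2.imwrite('pics/wrist6.png',im['pixels'])
for n in ('knob_left','knob_mid','knob_right'):
    for d in r.spot_point(n,'wrist')[:1]: print(n,np.array(d['centre']),round(d['confidence'],2),tb(at(im,d['centre'],.102)))"
```

```text
t 16.8 tcp board [ 87.1675 -27.6195] z 0.09890429787164354 rot [3.1155 0.3524 0.0327] F board [ 9.3375 -4.7725] -1.5792235487064519 M [-0.4949 -1.549   0.0932]
knob_left [101.6 309.9] 0.65 [73.5042 76.465 ]
knob_mid [207.6 316.3] 0.76 [69.8012 26.8742]
knob_right [317.5 321.3] 0.56 [ 66.8083 -25.6259]
```

View pics/wrist6.png

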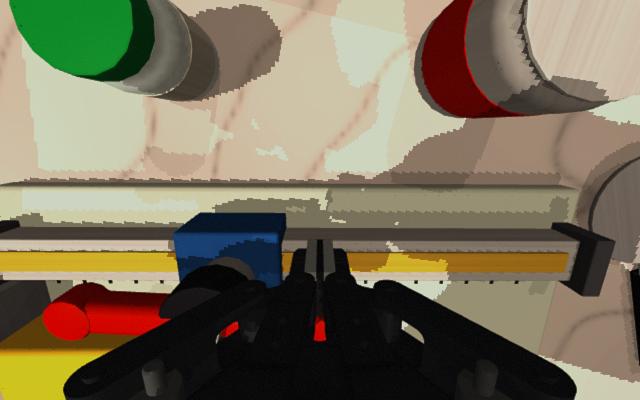

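The bar is now near the rail direction, with its left ball at (66,312). The finger is behind the right arm and the resistance has risen from 4.4 to 9.3 N, so the clamp is biting. I'll go a little further.

{"name": "apply_moves", "arguments": {
  "targets": [
    [[-4, 0, 0, 0, 0, 0, 1], [0, 0, 0, 0, 0, 0, 1]]
  ]
}}

```text
time: 17.25
tool_pos: [0.614, 0.0483, 0.099]
ee_rot: [3.115, 0.352, 0.035]
wrist_force: [11.3, -3.5, -2.1]
gripper_width: -0.005
grip_force: 5.5
```

```bash
python3 -c "
from h import *
st()"
```

```text
t 17.25 tcp board [ 83.9052 -27.9262] z 0.09899098728425566 rot [3.1151 0.3522 0.0354] F board [10.2325 -5.9012] -2.0733014979121283 M [-0.4667 -1.6974  0.1218]
```

{"name": "apply_moves", "arguments": {
  "targets": [
    [[-4, 0, 0, 0, 0, 0, 1], [0, 0, 0, 0, 0, 0, 1]]
  ]
}}

```text
time: 17.5
tool_pos: [0.6108, 0.0474, 0.099]
ee_rot: [3.115, 0.352, 0.038]
wrist_force: [12.3, -2.8, -2.7]
gripper_width: -0.005
grip_force: 6.1
```

```bash
python3 -c "
from h import *
st()"
```

```text
t 17.5 tcp board [ 80.621  -28.0504] z 0.09903233844775731 rot [3.115 0.352 0.038] F board [11.3542 -5.5205] -2.7015363690786343 M [-0.4258 -1.8161  0.1591]
```

{"name": "apply_moves", "arguments": {
  "targets": [
    [[-4, 0, 0, 0, 0, 0, 1], [0, 0, 0, 0, 0, 0, 1]]
  ]
}}

```text
time: 17.75
tool_pos: [0.6077, 0.0468, 0.0991]
ee_rot: [3.115, 0.352, 0.041]
wrist_force: [14.1, -2.8, -3.9]
gripper_width: 0.001
grip_force: 6.7
```

```bash
python3 -c "
from h import *
st()"
```

```text
t 17.75 tcp board [ 77.4011 -28.0202] z 0.09912050953155971 rot [3.1151 0.3516 0.0407] F board [13.1086 -5.8226] -3.895504207653269 M [-0.2371 -2.0335  0.0817]
```

{"name": "apply_moves", "arguments": {
  "targets": [
    [[10, 0, 0, 0, 0, 0, 1], [25, 0, 0, 0, 0, 0, 1], [15, 0, -30, 0, 0, 0, 1], [0, 0, -50, 0, 0, 0, 1], [-40, 10, -40, 0, 0, 0, 1], [-50, 0, -30, 0, 0, 0, 1], [-50, 0, 0, 0, 0, 0, 1], [-40, 0, 0, 0, 0, 0, 1], [0, 0, 0, 0, 0, 0, 1]]
  ]
}}

```text
time: 18.88
tool_pos: [0.469, 0.0101, 0.2461]
ee_rot: [3.122, 0.351, -0.001]
wrist_force: [-0.2, 0.2, 0.2]
gripper_width: -0.001
grip_force: 0.0
```

```bash
python3 - <<'E'
from h import *
st()
im=r.get_image("wrist"); cv2.imwrite("pics/wrist7.png",im["pixels"])
for n,h in {"knob_mid":.102,"knob_left":.102,"knob_right":.102,"stop_face":.05,"stop_back":.05}.items():
    for d in r.spot_point(n,"wrist")[:1]: print(n,np.array(d["centre"]),round(d["confidence"],2),tb(at(im,d["centre"],h)))
for d in r.regions_of("cheese","wrist")[:2]:
    m=d["pixels"].astype(np.uint8); c=max(cv2.findContours(m,0,2)[0],key=cv2.contourArea)
    P=np.array([tb(at(im,p[0],.07)) for p in c.astype(float)],np.float32); print(d["confidence"],cv2.minAreaRect(P))
E
```

```text
t 18.875 tcp board [-66.0105 -32.821 ] z 0.2460645528443851 rot [ 3.1217  0.3508 -0.0009] F board [-0.2029  0.2315] 0.23657423316926335 M [-0.0045  0.0101 -0.0182]
knob_mid [249.1  41.7] 0.92 [68.108  26.6492]
knob_left [189.1  39. ] 0.94 [70.0604 76.0252]
knob_right [311.5  38.7] 0.9 [ 70.3501 -24.9741]
stop_face [242.  155.5] 0.83 [-32.0344  54.0421]
stop_back [246.1 152.7] 0.72 [-28.9612  49.2831]
0.9 ((-20.669736862182617, 121.79750061035156), (127.11309051513672, 79.70730590820312), 89.62014770507812)
0.82 ((-191.76495361328125, 263.46502685546875), (120.87810516357422, 118.5381088256836), 38.43673324584961)
```

View pics/wrist7.png

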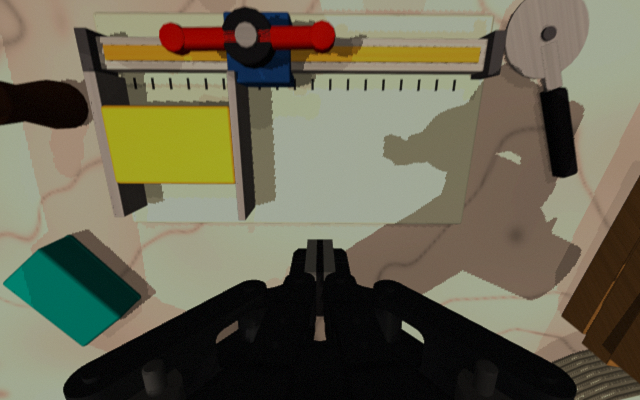

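The bar looks in line with the rail: ball ends at (172,38) and (323,36). The cheese is square between wall and plate. I'll check the bar angle by colour, because it may have sprung back when I let go.

```bash
cat > ang.py <<'E'
from h import *
def ang(im):
    b,g,rr=[im["pixels"][...,i].astype(int) for i in range(3)]
    m=((rr>90)&(g<rr*.35)&(b<rr*.35)).astype(np.uint8)
    ys,xs=np.nonzero(m); P=np.array([tb(at(im,(x,y),.102)) for x,y in zip(xs,ys)])
    k=np.hypot(P[:,0]-69,P[:,1]-26)<85; P=P[k]; Pm=P-P.mean(0)
    u=np.linalg.svd(Pm,full_matrices=False)[2][0]; u=u*np.sign(u[1])
    # ball ends
    t=Pm@u; a=P[t>t.max()-20].mean(0); c=P[t<t.min()+20].mean(0); v=a-c
    return len(P),np.arctan2(-u[0],u[1]),np.arctan2(-v[0],v[1]),a,c
if __name__=="__main__":
    st()
    for n in ("wrist","top"): print(n,*ang(r.get_image(n)))
    for f in ("im1.npy","im5.npy"):
        im=np.load(f,allow_pickle=True).item()
        print(f,*ang(im)) if f=="im5.npy" else None
E
python3 ang.py
```

```text
t 19.225 tcp board [-61.5624 -33.8414] z 0.24444823728292317 rot [3.1214 0.3531 0.0014] F board [1.1241 0.1745] -0.560971597803786 M [ 0.0196  0.0297 -0.0098]
wrist 2819 0.012609438396679452 0.012598093683134326 [70.9353 90.5054] [ 72.4907 -32.9521]ang.py:6: RuntimeWarning: Mean of empty slice.
  k=np.hypot(P[:,0]-69,P[:,1]-26)<85; P=P[k]; Pm=P-P.mean(0)
  ret = um.true_divide(
Traceback (most recent call last):
  File "ang.py", line 13, in <module>
    for n in ("wrist","top"): print(n,*ang(r.get_image(n)))
                                       ~~~^^^^^^^^^^^^^^^^
  File "ang.py", line 7, in ang
    u=np.linalg.svd(Pm,full_matrices=False)[2][0]; u=u*np.sign(u[1])
      ~~~~~~~~~~~~~~~~~~~~~~~~~~~~~~~~~~~~~~~~^^^
IndexError: index 0 is out of bounds for axis 0 with size 0
```

{"name": "apply_moves", "arguments": {
  "targets": [
    [[40, 0, 0, 0, 0, 0, 1], [50, 0, 0, 0, 0, 0, 1], [50, -5, 0, 0, 0, 0, 1], [40, -5, 20, 0, 0, 0, 1], [0, 0, 50, 0, 0, 0, 1], [0, 0, 45, 0, 0, 0, 1], [0, 0, 31, 0, 0, 0, 1], [-10, 0, 0, 0, 0, 0, 1], [-10, 0, 0, 0, 0, 0, 1], [-8, 0, 0, 0, 0, 0, 1], [0, 0, 0, 0, 0, 0, 1]]
  ]
}}

```text
time: 20.7
tool_pos: [0.6195, 0.0536, 0.1001]
ee_rot: [3.121, 0.352, 0.007]
wrist_force: [1.9, 1.2, 0.5]
gripper_width: 0.003
grip_force: 0.9
```

```bash
python3 -c "
from ang import *
st(); print(*ang(r.get_image('wrist')))"
```

```text
t 20.7 tcp board [ 90.4075 -23.9656] z 0.10012123802531377 rot [3.1213 0.3517 0.0065] F board [2.1542 0.7255] 0.4880549029653334 M [ 0.1159 -0.2384 -0.0235]
3079 0.024084656175538333 0.00998913606429938 [62.9852 94.9891] [ 64.1637 -22.9839]
```

{"name": "apply_moves", "arguments": {
  "targets": [
    [[-4, 0, 0, 0, 0, 0, 1], [-4, 0, 0, 0, 0, 0, 1], [0, 0, 0, 0, 0, 0, 1]]
  ]
}}

```text
time: 21.12
tool_pos: [0.6159, 0.0522, 0.1003]
ee_rot: [3.121, 0.351, 0.02]
wrist_force: [9.1, 3.0, -1.2]
gripper_width: -0.001
grip_force: 4.4
```

```bash
cat > k2.py <<'E'
from ang import *
st(); im=r.get_image('wrist'); print(*ang(im))
for n in ('knob_left','knob_mid'):
    for d in r.spot_point(n,'wrist')[:1]: print(n,np.array(d['centre']),round(d['confidence'],2),tb(at(im,d['centre'],.102)))
E
python3 k2.py
```

```text
t 21.125 tcp board [ 86.6049 -24.5355] z 0.10027257798282821 rot [3.1206 0.3514 0.0202] F board [9.5231 0.9486] -1.1903653637578568 M [ 0.4455 -1.2059  0.0738]
3703 -0.04757985209595239 -0.05479459842517999 [67.3331 94.9178] [ 60.8341 -23.5701]
knob_left [114.3 307.7] 0.96 [72.7985 74.9952]
knob_mid [216.2 312.9] 0.72 [69.8776 26.392 ]
```

{"name": "apply_moves", "arguments": {
  "targets": [
    [[-4, 0, 0, 0, 0, 0, 1], [-4, 0, 0, 0, 0, 0, 1], [0, 0, 0, 0, 0, 0, 1]]
  ]
}}

```text
time: 21.65
tool_pos: [0.6103, 0.0505, 0.1005]
ee_rot: [3.12, 0.35, 0.028]
wrist_force: [12.2, 4.1, -2.7]
gripper_width: -0.001
grip_force: 6.3
```

```bash
python3 k2.py
```

```text
t 21.65 tcp board [ 80.7302 -24.9416] z 0.10045837519422021 rot [3.1203 0.3503 0.0279] F board [12.834   1.3034] -2.7475472549753865 M [ 0.6608 -1.7344  0.0222]
4248 -0.15659098771460525 -0.16321179803523322 [74.5085 94.2251] [ 55.0373 -24.0139]
knob_left [107.7 286.3] 0.7 [78.5782 75.4817]
knob_mid [216.2 302.5] 0.94 [69.7583 25.4782]
```

{"name": "apply_moves", "arguments": {
  "targets": [
    [[4, 0, 0, 0, 0, 0, 1], [0, 0, 0, 0, 0, 0, 1]]
  ]
}}

```text
time: 22.05
tool_pos: [0.6112, 0.0508, 0.1002]
ee_rot: [3.12, 0.352, 0.016]
wrist_force: [6.5, 1.9, 1.3]
gripper_width: 0.004
grip_force: 3.2
```

```bash
python3 k2.py
```

```text
t 22.05 tcp board [ 81.7531 -24.8685] z 0.1001680835308346 rot [3.1199 0.3522 0.016 ] F board [6.7069 0.391 ] 1.3040205070406712 M [ 0.1801 -0.9823  0.009 ]
4231 -0.14057921172853766 -0.1453920200373489 [73.303  94.3785] [ 55.9786 -23.9372]
knob_left [107.9 289.9] 0.94 [77.692  75.6949]
knob_mid [212.8 306. ] 0.69 [68.9062 27.3099]
```

{"name": "apply_moves", "arguments": {
  "targets": [
    [[6, 0, 0, 0, 0, 0, 1], [0, 0, 0, 0, 0, 0, 1]]
  ]
}}

```text
time: 22.45
tool_pos: [0.6149, 0.0524, 0.0994]
ee_rot: [3.121, 0.352, 0.008]
wrist_force: [5.8, 1.8, 3.0]
gripper_width: -0.002
grip_force: 2.7
```

```bash
python3 k2.py
```

```text
t 22.45 tcp board [ 85.7077 -24.1632] z 0.09938588278319546 rot [3.1209 0.3524 0.0081] F board [6.0401 0.4967] 2.9707965474325313 M [ 0.1707 -0.8187  0.0449]
3798 -0.0618702397633437 -0.0684453682646068 [68.2449 95.0187] [ 60.1402 -23.2066]
knob_left [114.1 305.8] 0.75 [73.402  74.6911]
knob_mid [215.6 311.8] 0.77 [70.1171 26.6815]
```

{"name": "apply_moves", "arguments": {
  "targets": [
    [[3, 0, 0, 0, 0, 0, 1], [0, 0, 0, 0, 0, 0, 1]]
  ]
}}

```text
time: 22.85
tool_pos: [0.6155, 0.0532, 0.0983]
ee_rot: [-3.122, -0.352, 0.0]
wrist_force: [3.1, 1.7, 2.5]
gripper_width: -0.002
grip_force: 1.6
```

```bash
python3 k2.py
```

```text
t 22.85 tcp board [ 86.3881 -23.4937] z 0.09825938254346689 rot [-3.1215 -0.3523  0.0004] F board [3.3794 0.9255] 2.451177783095194 M [ 0.1279 -0.3974  0.0099]
3592 -0.03450605182178557 -0.04650015595383525 [67.1392 95.1419] [ 61.6649 -22.4994]
knob_left [113.7 307.7] 0.68 [73.69   75.0304]
knob_mid [215.8 316.4] 0.91 [68.9361 27.1401]
```

{"name": "apply_moves", "arguments": {
  "targets": [
    [[10, 0, 0, 0, 0, 0, 1], [0, 0, 0, 0, 0, 0, 1]]
  ]
}}

```text
time: 23.25
tool_pos: [0.6248, 0.0553, 0.0976]
ee_rot: [-3.122, -0.353, 0.004]
wrist_force: [0.1, -0.3, 0.5]
gripper_width: 0.002
grip_force: 0.0
```

```bash
python3 k2.py
```

```text
t 23.25 tcp board [ 96.0026 -23.5258] z 0.09763213033822606 rot [-3.1216 -0.3528  0.0037] F board [ 0.012  -0.3042] 0.4612807532033321 M [ 0.0202 -0.0295  0.0274]
2161 0.07384018772863311 0.06042852917337646 [62.1862 95.5035] [ 69.3294 -22.5625]
knob_left [117.6 332.9] 0.94 [69.3351 75.5966]
knob_mid [217.1 330.3] 0.56 [71.0262 27.0436]
```

The knob springs back on release to about the same angle. I'll re-tighten and release very gently, so that friction holds it as tight as it can.

{"name": "apply_moves", "arguments": {
  "targets": [
    [[-6, 0, 0, 0, 0, 0, 1], [-6, 0, 0, 0, 0, 0, 1], [-6, 0, 0, 0, 0, 0, 1], [0, 0, 0, 0, 0, 0, 1], [2, 0, 0, 0, 0, 0, 1], [1, 0, 0, 0, 0, 0, 1], [1, 0, 0, 0, 0, 0, 1], [1, 0, 0, 0, 0, 0, 1], [1, 0, 0, 0, 0, 0, 1], [1, 0, 0, 0, 0, 0, 1], [0.5, 0, 0, 0, 0, 0, 1], [0.5, 0, 0, 0, 0, 0, 1]]
  ]
}}

```text
time: 24.9
tool_pos: [0.6151, 0.0532, 0.0982]
ee_rot: [-3.121, -0.352, 0.002]
wrist_force: [1.4, 0.8, 2.3]
gripper_width: -0.002
grip_force: 1.1
```

```bash
python3 k2.py
```

```text
t 24.9 tcp board [ 86.0376 -23.3427] z 0.09824599149044527 rot [-3.1214 -0.3523  0.0016] F board [1.5023 0.4632] 2.2731002120566117 M [ 0.1498 -0.2889 -0.0125]
3712 -0.04394669633312798 -0.05302908263265949 [67.5401 95.0907] [ 61.3064 -22.35  ]
knob_left [112.2 308.3] 0.85 [72.9863 75.9887]
knob_mid [216.3 314.3] 0.79 [69.765  26.9369]
```

{"name": "apply_moves", "arguments": {
  "targets": [
    [[0.5, 0, 0, 0, 0, 0, 1], [0.5, 0, 0, 0, 0, 0, 1], [0.5, 0, 0, 0, 0, 0, 1], [0.5, 0, 0, 0, 0, 0, 1], [0.5, 0, 0, 0, 0, 0, 1], [0.5, 0, 0, 0, 0, 0, 1], [0, 0, 0, 0, 0, 0, 1]]
  ]
}}

```text
time: 25.92
tool_pos: [0.6182, 0.0536, 0.0981]
ee_rot: [3.122, 0.352, -0.001]
wrist_force: [0.5, 1.2, -0.6]
gripper_width: 0.0
grip_force: 0.4
```

```bash
python3 k2.py
```

```text
t 25.925 tcp board [ 89.1866 -23.6748] z 0.09810611978739708 rot [ 3.1217  0.3525 -0.0011] F board [0.7337 1.0661] -0.6147092111931205 M [ 0.1454 -0.0305 -0.0171]
3282 0.017033636994172808 0.003867686622654119 [64.106  95.2886] [ 64.5624 -22.7105]
knob_left [113.4 316.2] 0.85 [71.8657 75.7924]
knob_mid [216.8 321.5] 0.83 [68.9742 26.6671]
```

{"name": "apply_moves", "arguments": {
  "targets": [
    [[5, 0, 0, 0, 0, 0, 1], [25, 0, 0, 0, 0, 0, 1], [10, 0, -30, 0, 0, 0, 1], [0, 0, -50, 0, 0, 0, 1], [-40, 10, -40, 0, 0, 0, 1], [-50, 0, -30, 0, 0, 0, 1], [-50, 0, 0, 0, 0, 0, 1], [-50, 0, 0, 0, 0, 0, 1], [0, 0, 0, 0, 0, 0, 1], [0, 0, 0, 0, 0, 0, 1], [0, 0, 0, 0, 0, 0, 1]]
  ]
}}

```text
time: 27.45
tool_pos: [0.4763, 0.0103, 0.2486]
ee_rot: [3.121, 0.353, 0.003]
wrist_force: [0.1, 0.9, -0.6]
gripper_width: -0.0
grip_force: 0.0
```

```bash
python3 k2.py
```

```text
t 27.45 tcp board [-58.8131 -34.2394] z 0.24858353728007188 rot [3.121  0.3528 0.0031] F board [0.2863 0.8301] -0.5626128650786891 M [-0.0436  0.0353  0.0314]
2766 0.010778890732037924 0.010153981919352406 [70.9653 90.3952] [ 72.2186 -33.0338]
knob_left [191.5  53.5] 0.75 [67.2044 75.2165]
```

{"name": "apply_moves", "arguments": {
  "targets": [
    [[0, 0, 0, 0, 0, 0, 1], [0, 0, 0, 0, 0, 0, 1], [0, 0, 0, 0, 0, 0, 1], [0, 0, 0, 0, 0, 0, 1], [0, 0, 0, 0, 0, 0, 1], [0, 0, 0, 0, 0, 0, 1], [0, 0, 0, 0, 0, 0, 1], [0, 0, 0, 0, 0, 0, 1], [0, 0, 0, 0, 0, 0, 1], [0, 0, 0, 0, 0, 0, 1], [0, 0, 0, 0, 0, 0, 1], [0, 0, 0, 0, 0, 0, 1]]
  ]
}}

```text
time: 29.1
tool_pos: [0.4745, 0.0105, 0.2483]
ee_rot: [-3.122, -0.352, -0.0]
wrist_force: [0.2, 0.2, 0.8]
gripper_width: -0.003
grip_force: 0.0
```

```bash
python3 k2.py
```

```text
t 29.1 tcp board [-60.5528 -33.6004] z 0.24832005030080162 rot [-3.1218 -0.3524 -0.    ] F board [0.2166 0.1804] 0.8242713970658585 M [ 0.0276  0.0024 -0.0261]
2779 0.0105459411803469 0.010440753626868747 [71.0174 90.4611] [ 72.3068 -33.028 ]
knob_left [191.4  48.5] 0.62 [68.941  75.3587]
knob_mid [250.9  49.2] 0.58 [68.4951 25.4234]
```

```bash
python3 -c "
from bench import r
print(r.close_job())"
```

```text
the job is handed in; nothing more can be done
None
```

I handed the job in with the cheese square between the stop and the end wall, and the knob tightened to about 0.55 N m before it sprang back slightly to rest near the rail direction. I estimate 40 to 60 N on the pad there, inferred from the push forces rather than measured. The hand-in call returned no verdict.

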